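# Sort the sawn channel lengths into the carrier

## Robot

A 6-joint arm with a two-finger parallel gripper is mounted at the origin on the work surface. World frame = base frame: x ahead of the robot, y to its left, z up, the work surface at z = 0. Lengths are in m, angles in degrees, forces in N, time in s.
With the tool pointing down it reaches from about 0.35 to 0.875 m from the base axis. Payload 4.2 kg.
Tool frame: the origin (TCP) lies between the finger pads; the fingertips stand 11 mm ahead of it and the grasp point (between the pads) lies 8 mm behind it; z points along the fingers, y is the direction in which the jaws open and shut (so a half turn about z gives the same grasp; the last joint's range is limited). The gripper opens to 87 mm and grips with 3 to 60 N. Pads are 19 mm wide; open, the fingers measure 117 mm over their backs; the gripper's body (75 mm by 190 mm) begins 51 mm behind the grasp point.
Start: joints at [82.999, 22.042, 0.453, 0, -68.411, -14.817], TCP at [0.232, 0.58, 0.234] pointing down, gripper open.
Joint ranges: [-179.83, 179.83], [-69.29, 118.12], [-61.27, 80.66], [-181.25, 117.63], [-171.15, -9.14], [-177.46, 177.46]. Speed limits (degrees/s): [159.86, 159.86, 180, 180, 180, 180].

## Interface

Orientations are given as a 3x3 rotation matrix whose columns are the frame's x, y, z axes.
In Python, from station import sense, capture, get_calibration, finish_job, search_frame, cut_out gives the robot as it stands.
- The arm moves only by the tool arm_command, never from a script. Its argument "rows" is a list of rows, each an object with "fingers": the opening in per cent of the stroke, from 0 (shut) to 100 (fully open); "travel": the shift along the tool's x, y, z in cm, a list of three; "roll": the turn about the tool's z in degrees. A call has 1 to 10 rows; each row is the pose to reach, as a shift and turn from the pose commanded when the call began, along the tool's axes at that moment; what a row does not reach only later rows make up. A row lasts 1/10 s, in which the tool goes at most 50 mm and 8.59 degrees, less where a joint would pass 70% of its speed; a pose out of reach is approached as far as the arm can. A call with a gripper value outside its range is refused whole. The fingers move at their own pace and stop on an object; the grip force is fixed at half the most. Time passes only in rows, so rows that repeat a pose let the fingers close. It gives the time, the measured TCP pose, the force and the opening at its end, in the units of the state.
- sense(): the state, without advancing time (a new reading comes with each control period).
- capture(name): name is "scene" or "top"; returns (picture, depth): 420x560x3 uint8, red, green, blue; 420x560 float32, m along the optical axis (not along the pixel's ray), 0 where there is no reading.
- get_calibration(name): a dict with "fov_y" (degrees; the focal length in pixels is half the picture's height over the tangent of half this angle, whatever the lens; pixels are square), "cx", "cy" (the principal point, pixels), "origin" and "attitude" of the camera in the world. Camera axes: x right, y down, z forward; pixel columns grow to the right and rows downward; lengths in m; the calibration is good to about 2 mm. A picture is of the moment at which its call begins. get_calibration takes no time and is no camera call.
- finish_job(): hands the job in, once; it reports no verdict.
Trained networks look in the newest picture that a camera, given by its name, has taken for a name from the list of things; names that differ only in an ending like _2 or _b are one class to them, and where a whole thing is asked for, a point or a joint stands for the part that bears it (a point fixed in the world has none). Each returns a list of dicts, best first, with "p" (0 to 1); they miss things now and then, are a little off and sometimes report something else, mostly with a low value. They report only what shows in the picture. A call takes as long as a camera call. They do not tell look-alikes from the thing itself.
- search_frame(camera, label): "position" ([x, y, z] in m, in world coordinates, good to about 4 mm: the middle of the surface that is visible of it).
- cut_out(camera, label): "mask" (420x560 bool, what is visible of it).
The state is a dict: "time_s": time; "joints": joint angles; "joint_velocities": joint speeds; "effort": joint torques, N m; "tcp_pos": TCP position; "ee_rot": TCP orientation; "wrist_force": force on the tool from outside, world axes, zero at the start; "moment": the same for the moment, N m; "gripper_width": opening from 0.0 (shut) to 1.0 (fully open).
Only numpy, scipy, OpenCV 4.12 (cv2) and the standard library are available. Lean on these libraries where they do the work, as an engineer would, in place of code of your own. Each camera call takes 0.05 s, during which the arm holds its last target. There are 200 camera calls.

## Task

Put the four short lengths of aluminium channel that lie on the bench into the plywood carrier, each lengthwise in the shallow tray made for its length (the shortest piece in the shortest tray, and so on up to the longest), flat on the tray's floor with the open side up, as they lie now. Leave the piece of angle and the piece of square tube lying where they are.

Things in the scene. Friction and masses are not known exactly. Their poses are not given: they have to be found in the camera images.
- channel_a_center (a point): The shortest of four loose lengths of aluminium channel: 45 mm long, 30 wide, 30 high, walls 3, about 31 g. It lies like a gutter, open side up, both flanges standing. The point is its centre, 15 mm over its underside; x along its length, y across the flanges, z up. Grip it across the flanges (30 mm), by the upper half: see the trays.
- channel_b_center (a point): The second shortest of four loose lengths of aluminium channel: 65 mm long, 30 wide, 30 high, walls 3, about 44 g. It lies like a gutter, open side up, both flanges standing. The point is its centre, 15 mm over its underside; x along its length, y across the flanges, z up. Grip it across the flanges (30 mm), by the upper half: see the trays.
- channel_c_center (a point): The second longest of four loose lengths of aluminium channel: 85 mm long, 30 wide, 30 high, walls 3, about 58 g. It lies like a gutter, open side up, both flanges standing. The point is its centre, 15 mm over its underside; x along its length, y across the flanges, z up. Grip it across the flanges (30 mm), by the upper half: see the trays.
- channel_d_center (a point): The longest of four loose lengths of aluminium channel: 105 mm long, 30 wide, 30 high, walls 3, about 71 g. It lies like a gutter, open side up, both flanges standing. The point is its centre, 15 mm over its underside; x along its length, y across the flanges, z up. Grip it across the flanges (30 mm), by the upper half: see the trays.
- bin_a_in (a point): The shortest of four fixed shallow wooden trays with black floors, side by side (70 mm pitch, any order) in a plywood carrier: 65 x 63 mm inside, walls 3. The point is the centre of its inner floor, 7 mm above the bench; x along, y across, z up. All rims and the carrier's edge are 10 mm above this floor: a piece stands 20 mm proud, and fingers have room beside it only above the rims.
- bin_b_in (a point): The second shortest of four fixed shallow wooden trays with black floors, side by side (70 mm pitch, any order) in a plywood carrier: 85 x 63 mm inside, walls 3. The point is the centre of its inner floor, 7 mm above the bench; x along, y across, z up. All rims and the carrier's edge are 10 mm above this floor: a piece stands 20 mm proud, and fingers have room beside it only above the rims.
- bin_c_in (a point): The second longest of four fixed shallow wooden trays with black floors, side by side (70 mm pitch, any order) in a plywood carrier: 105 x 63 mm inside, walls 3. The point is the centre of its inner floor, 7 mm above the bench; x along, y across, z up. All rims and the carrier's edge are 10 mm above this floor: a piece stands 20 mm proud, and fingers have room beside it only above the rims.
- bin_d_in (a point): The longest of four fixed shallow wooden trays with black floors, side by side (70 mm pitch, any order) in a plywood carrier: 125 x 63 mm inside, walls 3. The point is the centre of its inner floor, 7 mm above the bench; x along, y across, z up. All rims and the carrier's edge are 10 mm above this floor: a piece stands 20 mm proud, and fingers have room beside it only above the rims.
- angle_center (a point): A loose piece of aluminium angle that does not belong: 95 mm long, 30 x 30 mm, walls 3 mm: L-shaped, a flat foot with only one standing flange, along its +y edge. The point is at mid-length over the middle of the foot, 15 mm over its underside; x along its length, z up.
- tube_center (a point): A loose piece of square aluminium tube that does not belong: 75 mm long, 30 x 30 mm, closed flat top, open only at its ends. The point is its centre, 15 mm over its underside; x along its length, z up.
There are look-alikes about, which are no part of the job. Leave any turquoise or yellow look-alike of the part that bears channel_c_center alone.

How it is judged:
By the outcome, as a careful person would: the job done as asked, in the order asked, and still so for the second after the job is handed in, with the robot touching nothing.
It also fails if it takes over 106 s, if anything falls off the work surface, if the arm or the gripper's body presses on something with over 40 N, if the wrist force passes 120 N, or if a joint passes its speed limit or range.

## Working session

There is one attempt and no reset: what is moved stays moved. The work goes in short steps, Python scripts to look and compute and a tool call to move; the robot and the scene stay as the last step left them, time stands still between calls to the robot, and variables do not carry over. Pictures are saved under pics/ and viewed, about 12 in all and at most 16, crops included, and the job is handed in when it is done.

Besides the shell and the picture viewer there is one more tool, called as name(argument=value, ...), one argument or row to a line, values as JSON. arm_command: Moves the arm, as the interface text tells. Its arguments: {"type":"object","properties":{"rows":{"type":"array","items":{"type":"object","properties":{"fingers":{"type":"number"},"travel":{"type":"array","items":{"type":"number"}},"roll":{"type":"number"}}}}},"required":["rows"]}

```bash
mkdir -p pics; ls
cat > h.py <<'E'
import numpy as np, cv2
from station import *
def cloud(name, depth):
    c=get_calibration(name); h,w=depth.shape
    f=h/2/np.tan(np.radians(c["fov_y"]/2))
    v,u=np.mgrid[:h,:w]
    p=np.stack([(u-c["cx"])/f*depth,(v-c["cy"])/f*depth,depth],-1)
    return p@np.array(c["attitude"]).T+np.array(c["origin"])
def snap(name,fn=None):
    im,d=capture(name)
    if fn: cv2.imwrite("pics/"+fn,im[...,::-1])
    return im,d,cloud(name,d)
E
python3 - <<'E'
from h import *
for n in("top","scene"):
    im,d,P=snap(n,n+"0.png"); np.savez(n+"0.npz",im=im,d=d,P=P)
    c=get_calibration(n);print(n,c)
for l in("channel_a_center","angle_center","tube_center","bin_a_in"):
    for n in ("top",):
        print(l,n,[(np.round(r["position"],3).tolist(),round(r["p"],2)) for r in search_frame(n,l)])
print(sense())
E
```

```text
pics
top {'fov_y': 51.29877267661575, 'cx': 289.3299715122076, 'cy': 215.75152728778954, 'origin': array([0.25449722, 0.06428252, 1.31115501]), 'attitude': array([[-0.03691162, -0.97268765,  0.22916427],
       [-0.99929821,  0.03446465, -0.01467233],
       [ 0.00637353, -0.22954503, -0.97327717]])}
scene {'fov_y': 51.80066477844021, 'cx': 278.7309951608566, 'cy': 207.32212373885045, 'origin': array([0.8204194 , 0.54250832, 0.82365245]), 'attitude': array([[-0.8650116 ,  0.40330968, -0.29848992],
       [ 0.50161479,  0.70901382, -0.49566321],
       [ 0.01172771, -0.57848138, -0.81561127]])}
channel_a_center top [([0.441, 0.052, 0.005], 0.69)]
angle_center top [([0.441, 0.338, 0.003], 0.72), ([0.434, -0.34, 0.01], 0.5)]
tube_center top []
bin_a_in top [([0.454, -0.131, 0.007], 0.79)]
{'time_s': 0.3, 'joints': array([ 8.30003618e+01,  2.20595659e+01,  4.30521884e-01, -6.20643842e-03,
       -6.84108284e+01, -1.48173393e+01]), 'joint_velocities': array([ 0.01825556, -0.2653973 ,  0.25752065,  0.06448752, -0.01603021,
        0.03200864]), 'effort': array([-5.42184273e-05, -3.90040290e+01,  1.87245476e+01,  4.21564400e+00,
        1.29910227e-02, -1.23782825e-04]), 'tcp_pos': array([0.23219068, 0.58007652, 0.23319414]), 'ee_rot': array([[ 9.28360926e-01, -3.71679912e-01, -1.84777562e-04],
       [-3.71679950e-01, -9.28360681e-01, -6.78440838e-04],
       [ 8.06226076e-05,  6.98516079e-04, -9.99999753e-01]]), 'wrist_force': array([-0.70260397, -0.02684128,  0.87151197]), 'moment': array([-0.01618442,  0.01146978, -0.01162053]), 'gripper_width': 1.0025337184208463}
```

View pics/top0.png

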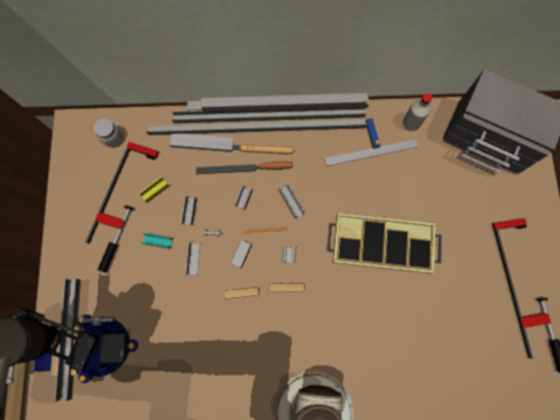

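View pics/scene0.png

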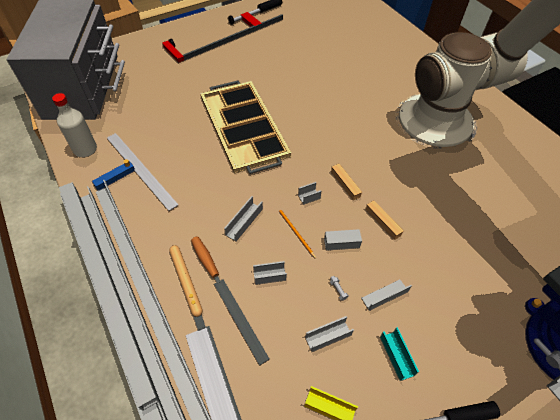

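Top view: aluminium pieces at about px (291,201), (243,198), (189,210), (193,258), (241,254: tube) and (289,255: shortest). The turquoise piece (157,241) and yellow one (154,190) are the look-alikes. The carrier is at (385,243), with trays at columns 349, 373, 397 and 421. I'll measure the pieces next.

Run:
```python
from h import *
S=np.load("scene0.npz");T=np.load("top0.npz")
ims=S["im"]
cv2.imwrite("pics/crop_s.png",cv2.resize(ims[150:380,200:430],(800,800),interpolation=cv2.INTER_CUBIC)[:600,:,::-1])
cv2.imwrite("pics/crop_t.png",cv2.resize(T["im"][170:290,130:290],(800,600),interpolation=cv2.INTER_CUBIC)[...,::-1])
for N,D in(("scene",S),("top",T)):
    P=D["P"]
    b=P[(abs(P[...,2])<.02)&(P[...,0]>.3)&(P[...,0]<.6)&(D["d"]>0)]; print(N,"bench z",np.median(b[:,2]))
    m=((P[...,2]>.006)&(P[...,2]<.05)&(D["d"]>0)).astype(np.uint8)
    n,L,st,ce=cv2.connectedComponentsWithStats(m,connectivity=4)
    for i in range(1,n):
        if not 25<st[i,4]<6000: continue
        q=P[L==i]; c=q.mean(0)
        if not(.3<c[0]<.72 and -.5<c[1]<.6): continue
        (cx,cy),(w,h),a=cv2.minAreaRect((q[:,:2]*1000).astype(np.float32))
        if w<h: w,h,a=h,w,a+90
        print(N,"px",ce[i].round(),st[i,4],"xy",round(cx),round(cy),"dim",round(w),round(h),"ang",round(a,1),"ztop",(np.percentile(q[:,2],95)*1000).round())
```

```text
scene bench z 0.0014928752138877455
scene px [246. 125.] 4257 xy 468 -236 dim 345 154 ang 81.9 ztop 20.0
scene px [346. 181.] 444 xy 346 64 dim 100 24 ang 88.1 ztop 25.0
scene px [306. 188.] 134 xy 441 38 dim 45 6 ang 174.3 ztop 32.0
scene px [312. 196.] 132 xy 445 60 dim 44 23 ang 7.2 ztop 32.0
scene px [238. 215.] 255 xy 615 27 dim 106 6 ang 27.9 ztop 32.0
scene px [248. 220.] 250 xy 605 46 dim 105 16 ang 27.3 ztop 33.0
scene px [384. 219.] 542 xy 336 196 dim 101 25 ang 94.0 ztop 25.0
scene px [296. 232.] 140 xy 523 122 dim 135 8 ang 91.1 ztop 10.0
scene px [343. 239.] 627 xy 449 195 dim 76 32 ang 154.1 ztop 33.0
scene px [268. 266.] 212 xy 621 173 dim 63 6 ang 158.5 ztop 32.0
scene px [270. 278.] 218 xy 627 192 dim 64 20 ang 156.2 ztop 32.0
scene px [338. 288.] 165 xy 519 281 dim 51 19 ang 85.7 ztop 19.0
scene px [390. 297.] 230 xy 438 350 dim 106 12 ang 176.4 ztop 33.0
scene px [325. 327.] 232 xy 588 340 dim 86 5 ang 172.4 ztop 32.0
scene px [405. 351.] 308 xy 486 451 dim 85 5 ang 77.2 ztop 32.0
scene px [332. 340.] 226 xy 592 363 dim 85 11 ang 172.0 ztop 32.0
scene px [392. 356.
[... 648 characters left out ...]
op 33.0
top px [247. 198.] 54 xy 619 173 dim 64 11 ang 162.6 ztop 32.0
top px [184. 210.] 91 xy 590 363 dim 84 10 ang 169.0 ztop 32.0
top px [193. 210.] 85 xy 587 341 dim 83 13 ang 172.9 ztop 34.0
top px [386. 245.] 3835 xy 470 -240 dim 344 159 ang 82.0 ztop 20.0
top px [212. 232.] 73 xy 517 278 dim 50 19 ang 84.0 ztop 21.0
top px [157. 236.] 58 xy 512 443 dim 85 5 ang 78.5 ztop 33.0
top px [241. 254.] 288 xy 449 195 dim 75 37 ang 154.3 ztop 35.0
top px [155. 244.] 61 xy 486 449 dim 86 10 ang 77.6 ztop 33.0
top px [188. 257.] 97 xy 442 350 dim 94 5 ang 174.7 ztop 33.0
top px [287. 287.] 275 xy 348 61 dim 97 26 ang 87.9 ztop 27.0
top px [241. 292.] 277 xy 336 194 dim 100 25 ang 93.6 ztop 27.0
```

View pics/crop_s.png

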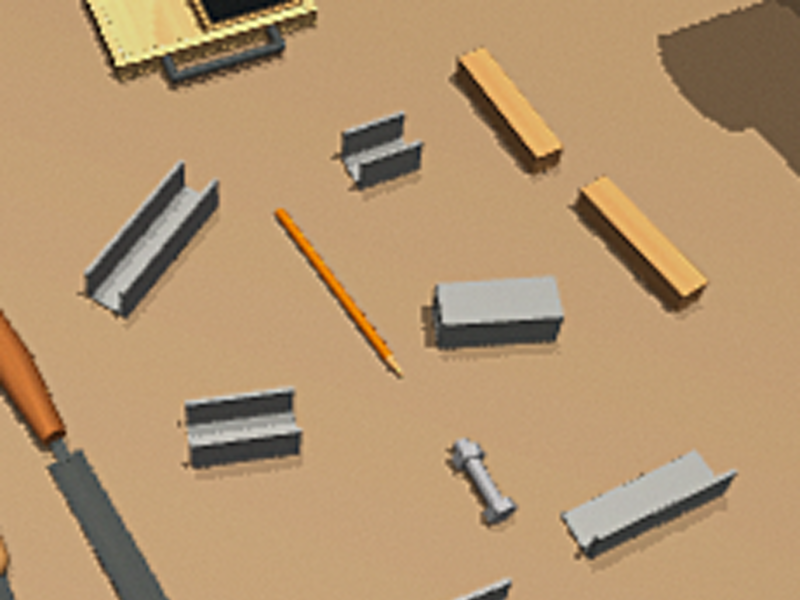

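View pics/crop_t.png

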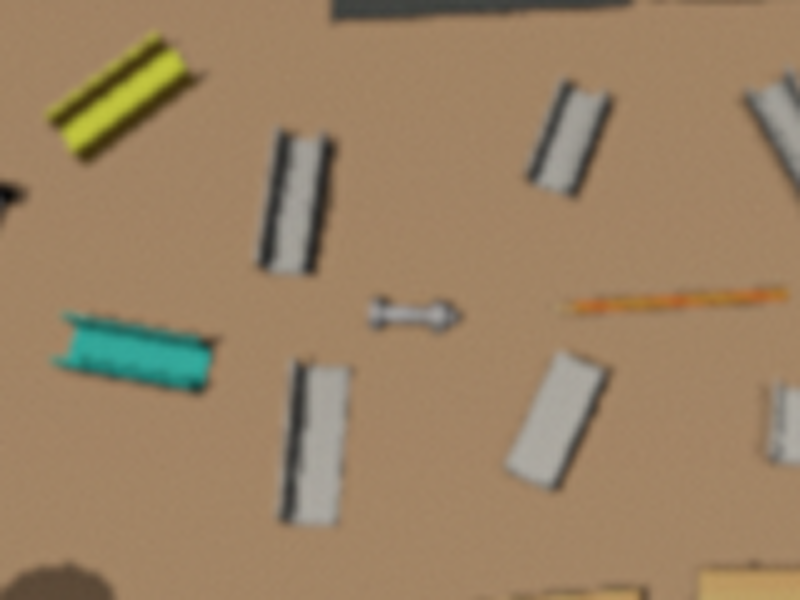

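Crops: four channels (crop 380,150; 150,240; 243,428; and the one cut off at the bottom at 480,590), a tube (498,312) and an angle (648,500). Lengths from depth: a at (443,49), b at (624,183), c at (590,352), d at (609,36) mm. Next I'll fit precise poses for these and the trays.

Run:
```python
from h import *
D={n:np.load(n+"0.npz") for n in("scene","top")}
def rect(q):
    (x,y),(w,h),a=cv2.minAreaRect((q*1000).astype(np.float32))
    if w<h: w,h,a=h,w,a+90
    return [round(float(v),1) for v in (x,y,w,h,(a+90)%180-90)]
for k,c,R in(("a",(.443,.049),.045),("b",(.624,.183),.05),("c",(.59,.352),.06),("d",(.609,.036),.07)):
    for n in D:
        P=D[n]["P"]; m=(np.hypot(P[...,0]-c[0],P[...,1]-c[1])<R)&(P[...,2]>.021)&(P[...,2]<.05)&(D[n]["d"]>0)
        print(k,n,rect(P[m][:,:2]),m.sum())
for n in D:
    P=D[n]["P"];im=D[n]["im"]
    m=(im.max(-1)<60)&(abs(P[...,0]-.47)<.1)&(abs(P[...,1]+.24)<.16)&(P[...,2]<.0125)
    nn,L,st,ce=cv2.connectedComponentsWithStats(m.astype(np.uint8),connectivity=4)
    for i in range(1,nn):
        if st[i,4]>100: q=P[L==i]; print(n,ce[i].round(),rect(q[:,:2]),"z",np.median(q[:,2]).round(4), "pct", )
    m=(abs(P[...,0]-.47)<.1)&(abs(P[...,1]+.24)<.2)&(P[...,2]>.0145)&(P[...,2]<.03)
    m=cv2.morphologyEx(m.astype(np.uint8),cv2.MORPH_OPEN,np.ones((2,2),np.uint8))>0
    print("rim",n,rect(P[m][:,:2]),np.median(P[m][:,2]))
for l in "abcd":
    print([(np.round(r["position"],3).tolist(),round(r["p"],2)) for r in search_frame("top",f"bin_{l}_in")])
```

```text
a scene [442.7, 50.9, 45.5, 32.5, -5.9] 131
a top [442.0, 49.5, 42.0, 29.8, -7.1] 31
b scene [625.0, 185.9, 64.4, 32.4, -21.5] 222
b top [623.7, 183.8, 64.2, 30.7, -20.3] 66
c scene [590.2, 352.9, 85.0, 31.7, -8.0] 267
c top [588.7, 351.2, 84.2, 32.4, -7.7] 96
d scene [608.5, 38.4, 105.6, 32.1, 27.0] 272
d top [607.5, 36.2, 103.9, 30.2, 27.5] 94
scene [238.  96.] [428.5, -344.0, 80.3, 54.0, -8.9] z 0.0091 pct
scene [243. 112.] [448.0, -276.5, 100.8, 55.6, -9.1] z 0.0089 pct
scene [248. 131.] [468.0, -208.7, 120.9, 54.6, -8.4] z 0.0088 pct
scene [268. 146.] [448.4, -133.6, 59.9, 55.4, -8.4] z 0.0089 pct
rim scene [568.6, 86.8, 1021.8, 200.4, 72.2] 0.01723704779410673
top [373. 242.] [472.9, -205.8, 117.9, 57.8, -8.1] z 0.0077 pct
top [396. 247.] [453.4, -274.5, 98.5, 57.5, -8.7] z 0.0081 pct
top [349. 249.] [453.6, -131.7, 58.9, 57.3, -8.0] z 0.008 pct
top [420. 253.] [432.8, -342.5, 78.8, 58.2, -7.3] z 0.0082 pct
rim top [442.2, -155.1, 519.7, 251.5, -75.3] 0.016003854538690465
[([0.454, -0.131, 0.007], 0.79)]
[([0.432, -0.34, 0.008], 0.77)]
[([0.454, -0.273, 0.007], 0.64)]
[([0.472, -0.203, 0.01], 0.86), ([0.441, 0.056, 0.006], 0.34)]
```

```bash
cat > plan.py <<'E'
# usage: plan.py x,y,z,yaw ...  (mm, deg): travel cm / roll from the present pose
import sys; from h import *
s=sense(); R=s["ee_rot"].copy(); yaw=np.degrees(np.arctan2(R[1,0],R[0,0]))
c,si=np.cos(np.radians(yaw)),np.sin(np.radians(yaw))
print("t",round(s["time_s"],1),"tcp",(s["tcp_pos"]*1000).round(1),"yaw",yaw.round(2),"w",round(87*s["gripper_width"],1),"F",s["wrist_force"].round(1),"tilt",R[:2,2].round(4))
for a in sys.argv[1:]:
    x,y,z,w=map(float,a.split(",")); d=np.array([x,y,z])/10-s["tcp_pos"]*100
    print(a,"travel",[(c*d[0]+si*d[1]).round(2),(si*d[0]-c*d[1]).round(2),(-d[2]).round(2)],"roll",round(yaw-w,1))
E
python3 plan.py 340,310,140,-14 442.5,50.2,100,-6.5
```

```text
t 0.5 tcp [232.2 580.2 233.5] yaw -21.82 w 87.1 F [ 1.2 -0.4  0.2] tilt [-0.0001 -0.0001]
340,310,140,-14 travel [np.float64(20.05), np.float64(21.08), np.float64(9.35)] roll -7.8
442.5,50.2,100,-6.5 travel [np.float64(39.22), np.float64(41.39), np.float64(13.35)] roll -15.3
```

arm_command(
  rows=[
    {"fingers":57,"travel":[3,3.2,1.4],"roll":-1.5},
    {"fingers":57,"travel":[6,6.3,2.8],"roll":-3},
    {"fingers":57,"travel":[9,9.5,4.2],"roll":-4.5},
    {"fingers":57,"travel":[12,12.6,5.6],"roll":-6},
    {"fingers":57,"travel":[15,15.8,7],"roll":-7},
    {"fingers":57,"travel":[18,19,8.4],"roll":-7.8},
    {"fingers":57,"travel":[21,22.2,9.6],"roll":-9},
    {"fingers":57,"travel":[24,25.3,10.5],"roll":-10},
    {"fingers":57,"travel":[27,28.5,11.2],"roll":-11},
    {"fingers":57,"travel":[30,31.7,12],"roll":-12},
  ],
)

```text
time_s: 1.5
tcp_pos: [0.3935, 0.1731, 0.1138]
ee_rot: [[0.986, -0.169, 0.001], [-0.169, -0.986, 0.001], [0.001, -0.001, -1.0]]
wrist_force: [1.0, 0.4, 0.2]
gripper_width: 0.572
```

```bash
python3 plan.py 442.5,50.2,70,-6.5
```

```text
t 1.5 tcp [393.5 173.1 113.8] yaw -9.73 w 49.7 F [1.  0.4 0.2] tilt [0.0011 0.0008]
442.5,50.2,70,-6.5 travel [np.float64(6.9), np.float64(11.28), np.float64(4.38)] roll -3.2
```

arm_command(
  rows=[
    {"fingers":57,"travel":[2.3,3.8,1.5],"roll":-1},
    {"fingers":57,"travel":[4.6,7.6,3],"roll":-2},
    {"fingers":57,"travel":[6,10,4],"roll":-3.2},
    {"fingers":57,"travel":[6.9,11.3,4.4],"roll":-3.2},
    {"fingers":57,"travel":[6.9,11.3,4.4],"roll":-3.2},
    {"fingers":57,"travel":[6.9,11.3,4.4],"roll":-3.2},
  ],
)

```text
time_s: 2.1
tcp_pos: [0.4419, 0.0513, 0.0697]
ee_rot: [[0.993, -0.116, 0.0], [-0.116, -0.993, 0.0], [0.0, -0.0, -1.0]]
wrist_force: [0.4, -0.3, 0.6]
gripper_width: 0.568
```

```bash
python3 - <<'E'
from h import *
im,d,P=snap("scene")
cv2.imwrite("pics/hover.png",cv2.resize(im[130:270,230:417],(800,600),interpolation=cv2.INTER_CUBIC)[...,::-1])
E
python3 plan.py 442.5,50.2,24,-6.5 442.5,50.2,100,-6.5
```

```text
t 2.1 tcp [441.9  51.8  69.9] yaw -6.6 w 49.5 F [ 1.1  0.4 -0.2] tilt [0.0008 0.0004]
442.5,50.2,24,-6.5 travel [np.float64(0.08), np.float64(0.15), np.float64(4.59)] roll -0.1
442.5,50.2,100,-6.5 travel [np.float64(0.08), np.float64(0.15), np.float64(-3.01)] roll -0.1
```

View pics/hover.png

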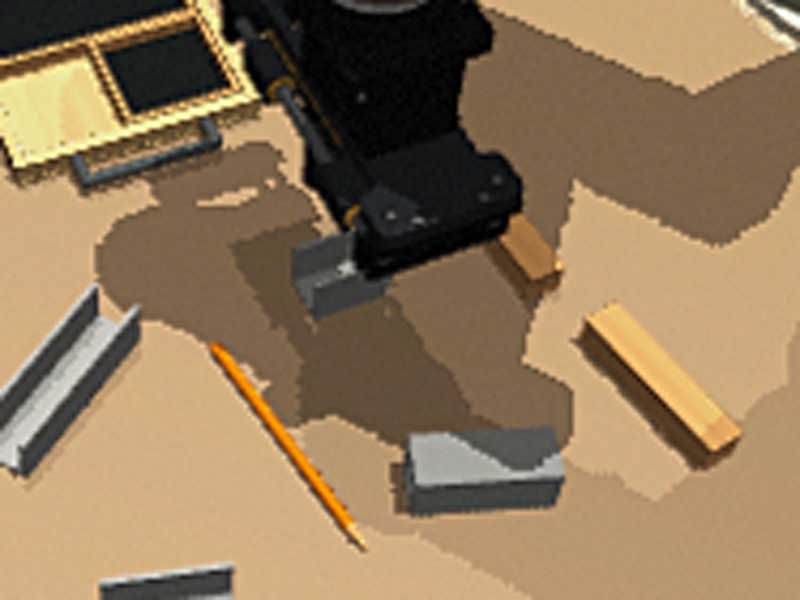

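The gripper hovers over channel a (about px 340,275), so I'll descend and grip.

arm_command(
  rows=[
    {"fingers":57,"travel":[0.1,0.1,2.5],"roll":0},
    {"fingers":57,"travel":[0.1,0.1,4.0],"roll":0},
    {"fingers":57,"travel":[0.1,0.1,4.6],"roll":0},
    {"fingers":57,"travel":[0.1,0.1,4.6],"roll":0},
    {"fingers":20,"travel":[0.1,0.1,4.6],"roll":0},
    {"fingers":20,"travel":[0.1,0.1,4.6],"roll":0},
    {"fingers":20,"travel":[0.1,0.1,4.6],"roll":0},
    {"fingers":20,"travel":[0.1,0.1,4.6],"roll":0},
    {"fingers":20,"travel":[0.1,0.1,4.6],"roll":0},
    {"fingers":20,"travel":[0.1,0.1,4.6],"roll":0},
  ],
)

```text
time_s: 3.15
tcp_pos: [0.443, 0.0504, 0.0241]
ee_rot: [[0.993, -0.115, 0.001], [-0.115, -0.993, 0.0], [0.001, -0.001, -1.0]]
wrist_force: [-1.2, 1.3, 4.7]
gripper_width: 0.341
```

```bash
python3 plan.py 442.5,50.2,80,-6.5 451.5,-130.5,80,-8.4
```

```text
t 3.1 tcp [443.   50.4  24.1] yaw -6.6 w 29.7 F [-1.2  1.3  4.7] tilt [0.0011 0.0005]
442.5,50.2,80,-6.5 travel [np.float64(-0.04), np.float64(0.03), np.float64(-5.59)] roll -0.1
451.5,-130.5,80,-8.4 travel [np.float64(2.93), np.float64(17.88), np.float64(-5.59)] roll 1.8
```

arm_command(
  rows=[
    {"fingers":20,"travel":[0,0,-3],"roll":0},
    {"fingers":20,"travel":[0,0,-5.6],"roll":0},
    {"fingers":20,"travel":[0.6,3.5,-5.6],"roll":0.5},
    {"fingers":20,"travel":[1.2,7.2,-5.6],"roll":1},
    {"fingers":20,"travel":[1.8,11,-5.6],"roll":1.5},
    {"fingers":20,"travel":[2.4,14.8,-5.6],"roll":1.8},
    {"fingers":20,"travel":[2.8,17,-5.6],"roll":1.8},
    {"fingers":20,"travel":[2.9,17.9,-5.6],"roll":1.8},
    {"fingers":20,"travel":[2.9,17.9,-5.6],"roll":1.8},
    {"fingers":20,"travel":[2.9,17.9,-5.6],"roll":1.8},
  ],
)

```text
time_s: 4.15
tcp_pos: [0.4505, -0.1305, 0.0794]
ee_rot: [[0.989, -0.146, -0.0], [-0.146, -0.989, 0.0], [-0.0, -0.0, -1.0]]
wrist_force: [0.7, 0.2, 0.2]
gripper_width: 0.34
```

```bash
python3 plan.py 451.5,-130.5,32,-8.4
```

```text
t 4.2 tcp [ 450.5 -130.5   79.4] yaw -8.41 w 29.6 F [0.7 0.2 0.2] tilt [-0.0004  0.0001]
451.5,-130.5,32,-8.4 travel [np.float64(0.1), np.float64(-0.02), np.float64(4.74)] roll -0.0
```

arm_command(
  rows=[
    {"fingers":20,"travel":[0.1,0,2.5],"roll":0},
    {"fingers":20,"travel":[0.1,0,4.0],"roll":0},
    {"fingers":20,"travel":[0.1,0,4.5],"roll":0},
    {"fingers":20,"travel":[0.1,0,4.8],"roll":0},
    {"fingers":20,"travel":[0.1,0,4.8],"roll":0},
    {"fingers":57,"travel":[0.1,0,4.8],"roll":0},
    {"fingers":57,"travel":[0.1,0,4.8],"roll":0},
    {"fingers":57,"travel":[0.1,0,4.8],"roll":0},
    {"fingers":57,"travel":[0.1,0,2],"roll":0},
    {"fingers":57,"travel":[0.1,0,-2],"roll":0},
  ],
)

```text
time_s: 5.15
tcp_pos: [0.45, -0.1312, 0.0987]
ee_rot: [[0.989, -0.147, -0.006], [-0.147, -0.989, -0.0], [-0.006, 0.001, -1.0]]
wrist_force: [-0.6, -0.3, 0.2]
gripper_width: 0.563
```

```bash
python3 plan.py 530,20,100,-15 624.4,184.9,70,-21
```

```text
t 5.2 tcp [ 450.  -131.2   98.7] yaw -8.45 w 49.0 F [-0.6 -0.3  0.2] tilt [-0.0057 -0.0001]
530,20,100,-15 travel [np.float64(5.7), np.float64(-16.13), np.float64(-0.13)] roll 6.6
624.4,184.9,70,-21 travel [np.float64(12.61), np.float64(-33.83), np.float64(2.87)] roll 12.6
```

arm_command(
  rows=[
    {"fingers":57,"travel":[1.4,-3.8,-0.1],"roll":1.5},
    {"fingers":57,"travel":[2.9,-7.8,-0.1],"roll":3},
    {"fingers":57,"travel":[4.5,-12,-0.1],"roll":4.5},
    {"fingers":57,"travel":[6.2,-16.5,0],"roll":6},
    {"fingers":57,"travel":[7.9,-21,0.5],"roll":7.5},
    {"fingers":57,"travel":[9.6,-25.5,1.2],"roll":9},
    {"fingers":57,"travel":[11.2,-30,2],"roll":10.5},
    {"fingers":57,"travel":[12.6,-33.8,2.7],"roll":12.6},
    {"fingers":57,"travel":[12.6,-33.8,2.9],"roll":12.6},
    {"fingers":57,"travel":[12.6,-33.8,2.9],"roll":12.6},
  ],
)

```text
time_s: 6.15
tcp_pos: [0.6252, 0.1852, 0.0695]
ee_rot: [[0.934, -0.358, -0.002], [-0.358, -0.934, -0.001], [-0.002, 0.002, -1.0]]
wrist_force: [-0.1, 0.1, 0.1]
gripper_width: 0.566
```

```bash
python3 - <<'E'
from h import *
im,d,P=snap("scene")
cv2.imwrite("pics/c1.png",cv2.resize(im[70:310,190:350],(533,800),interpolation=cv2.INTER_CUBIC)[:600,:,::-1])
E
python3 plan.py 624.4,184.9,24,-21
```

```text
t 6.2 tcp [625.1 184.3  70.1] yaw -21.02 w 49.7 F [0.1 0.2 0.5] tilt [-0.0016 -0.0007]
624.4,184.9,24,-21 travel [np.float64(-0.08), np.float64(-0.03), np.float64(4.61)] roll -0.0
```

View pics/c1.png

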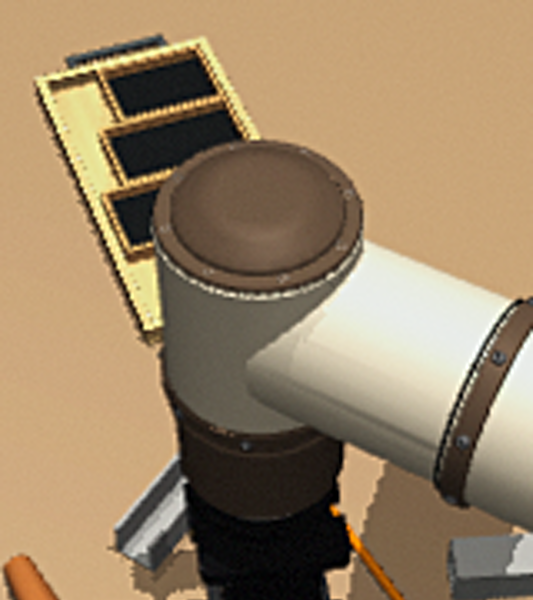

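The arm hides tray a (px 250,200), so I'll check it later and grip b now.

arm_command(
  rows=[
    {"fingers":57,"travel":[-0.1,0,2.5],"roll":0},
    {"fingers":57,"travel":[-0.1,0,4.0],"roll":0},
    {"fingers":57,"travel":[-0.1,0,4.6],"roll":0},
    {"fingers":57,"travel":[-0.1,0,4.6],"roll":0},
    {"fingers":20,"travel":[-0.1,0,4.6],"roll":0},
    {"fingers":20,"travel":[-0.1,0,4.6],"roll":0},
    {"fingers":20,"travel":[-0.1,0,4.6],"roll":0},
    {"fingers":20,"travel":[-0.1,0,4.6],"roll":0},
    {"fingers":20,"travel":[-0.1,0,2],"roll":0},
    {"fingers":20,"travel":[-0.1,0,-2],"roll":0},
  ],
)

```text
time_s: 7.2
tcp_pos: [0.6228, 0.1843, 0.0883]
ee_rot: [[0.933, -0.359, -0.007], [-0.359, -0.933, -0.003], [-0.005, 0.005, -1.0]]
wrist_force: [0.1, -0.9, 0.5]
gripper_width: 0.338
```

```bash
python3 plan.py 431.5,-340.5,90,-8.4
```

```text
t 7.2 tcp [622.8 184.3  88.3] yaw -21.04 w 29.4 F [ 0.1 -0.9  0.5] tilt [-0.0066 -0.003 ]
431.5,-340.5,90,-8.4 travel [np.float64(0.99), np.float64(55.85), np.float64(-0.17)] roll -12.6
```

arm_command(
  rows=[
    {"fingers":20,"travel":[0,3,-0.5],"roll":-0.5},
    {"fingers":20,"travel":[0,7.5,-0.5],"roll":-1.5},
    {"fingers":20,"travel":[0.2,12,-0.5],"roll":-2.5},
    {"fingers":20,"travel":[0.3,16.5,-0.5],"roll":-3.5},
    {"fingers":20,"travel":[0.4,21,-0.5],"roll":-4.5},
    {"fingers":20,"travel":[0.5,25.5,-0.5],"roll":-5.5},
    {"fingers":20,"travel":[0.6,30,-0.5],"roll":-6.5},
    {"fingers":20,"travel":[0.7,34.5,-0.5],"roll":-7.5},
    {"fingers":20,"travel":[0.8,39,-0.5],"roll":-8.5},
    {"fingers":20,"travel":[0.9,43,-0.5],"roll":-9.5},
  ],
)

```text
time_s: 8.2
tcp_pos: [0.4781, -0.2211, 0.0959]
ee_rot: [[0.98, -0.199, 0.001], [-0.199, -0.98, -0.0], [0.001, -0.0, -1.0]]
wrist_force: [0.2, 0.4, -0.9]
gripper_width: 0.34
```

```bash
python3 plan.py 431.5,-340.5,80,-8.4
```

```text
t 8.2 tcp [ 478.1 -221.1   95.9] yaw -11.49 w 29.6 F [ 0.2  0.4 -0.9] tilt [ 0.0005 -0.0001]
431.5,-340.5,80,-8.4 travel [np.float64(-2.19), np.float64(12.63), np.float64(1.59)] roll -3.1
```

arm_command(
  rows=[
    {"fingers":20,"travel":[-0.6,3.5,0.4],"roll":-1},
    {"fingers":20,"travel":[-1.2,7,0.8],"roll":-2},
    {"fingers":20,"travel":[-1.8,10.5,1.2],"roll":-3.1},
    {"fingers":20,"travel":[-2.2,12.6,1.6],"roll":-3.1},
    {"fingers":20,"travel":[-2.2,12.6,1.6],"roll":-3.1},
    {"fingers":20,"travel":[-2.2,12.6,1.6],"roll":-3.1},
  ],
)

```text
time_s: 8.8
tcp_pos: [0.4322, -0.3386, 0.0796]
ee_rot: [[0.989, -0.147, -0.0], [-0.147, -0.989, 0.0], [-0.0, -0.0, -1.0]]
wrist_force: [-0.4, 0.9, -0.5]
gripper_width: 0.341
```

```bash
python3 plan.py 431.5,-340.5,32,-8.4
```

```text
t 8.8 tcp [ 432.2 -338.6   79.6] yaw -8.48 w 29.7 F [-0.4  0.9 -0.5] tilt [-0.      0.0001]
431.5,-340.5,32,-8.4 travel [np.float64(-0.04), np.float64(0.2), np.float64(4.76)] roll -0.1
```

arm_command(
  rows=[
    {"fingers":20,"travel":[0,0.2,2.5],"roll":0},
    {"fingers":20,"travel":[0,0.2,4.0],"roll":0},
    {"fingers":20,"travel":[0,0.2,4.5],"roll":0},
    {"fingers":20,"travel":[0,0.2,4.8],"roll":0},
    {"fingers":20,"travel":[0,0.2,4.8],"roll":0},
    {"fingers":57,"travel":[0,0.2,4.8],"roll":0},
    {"fingers":57,"travel":[0,0.2,4.8],"roll":0},
    {"fingers":57,"travel":[0,0.2,4.8],"roll":0},
    {"fingers":57,"travel":[0,0.2,2],"roll":0},
    {"fingers":57,"travel":[0,0.2,-2],"roll":0},
  ],
)

```text
time_s: 9.8
tcp_pos: [0.4304, -0.3398, 0.0982]
ee_rot: [[0.989, -0.147, -0.006], [-0.147, -0.989, 0.003], [-0.006, -0.002, -1.0]]
wrist_force: [1.5, 0.5, 0.3]
gripper_width: 0.557
```

```bash
python3 plan.py 589.5,352,100,-7.9
```

```text
t 9.8 tcp [ 430.4 -339.8   98.2] yaw -8.44 w 48.5 F [1.5 0.5 0.3] tilt [-0.0056  0.0025]
589.5,352,100,-7.9 travel [np.float64(5.58), np.float64(-70.76), np.float64(-0.18)] roll -0.5
```

arm_command(
  rows=[
    {"fingers":57,"travel":[0.2,-3,-0.4],"roll":0},
    {"fingers":57,"travel":[0.6,-7.5,-0.4],"roll":0},
    {"fingers":57,"travel":[1,-12,-0.4],"roll":0},
    {"fingers":57,"travel":[1.3,-16.5,-0.4],"roll":0},
    {"fingers":57,"travel":[1.7,-21,-0.4],"roll":0},
    {"fingers":57,"travel":[2,-25.5,-0.4],"roll":0},
    {"fingers":57,"travel":[2.4,-30,-0.4],"roll":0},
    {"fingers":57,"travel":[2.7,-34.5,-0.4],"roll":0},
    {"fingers":57,"travel":[3.1,-39,-0.4],"roll":0},
    {"fingers":57,"travel":[3.4,-43.5,-0.4],"roll":0},
  ],
)

```text
time_s: 10.8
tcp_pos: [0.5297, 0.0868, 0.1039]
ee_rot: [[0.989, -0.146, 0.001], [-0.146, -0.989, 0.0], [0.001, -0.0, -1.0]]
wrist_force: [0.7, -0.7, 0.6]
gripper_width: 0.571
```

```bash
python3 plan.py 589.5,352,70,-7.9
```

```text
t 10.8 tcp [529.7  86.8 103.9] yaw -8.4 w 49.7 F [ 0.7 -0.7  0.6] tilt [0.0007 0.0002]
589.5,352,70,-7.9 travel [np.float64(2.04), np.float64(-27.11), np.float64(3.39)] roll -0.5
```

arm_command(
  rows=[
    {"fingers":57,"travel":[0.3,-4.5,0],"roll":0},
    {"fingers":57,"travel":[0.7,-9,0.3],"roll":0},
    {"fingers":57,"travel":[1,-13.5,0.8],"roll":0},
    {"fingers":57,"travel":[1.4,-18,1.5],"roll":0},
    {"fingers":57,"travel":[1.7,-22.5,2.4],"roll":0},
    {"fingers":57,"travel":[2,-26,3],"roll":-0.5},
    {"fingers":57,"travel":[2,-27.1,3.4],"roll":-0.5},
    {"fingers":57,"travel":[2,-27.1,3.4],"roll":-0.5},
    {"fingers":57,"travel":[2,-27.1,3.4],"roll":-0.5},
  ],
)

```text
time_s: 11.7
tcp_pos: [0.5884, 0.349, 0.0693]
ee_rot: [[0.99, -0.138, -0.001], [-0.138, -0.99, -0.001], [-0.001, 0.001, -1.0]]
wrist_force: [0.0, -0.2, 0.2]
gripper_width: 0.568
```

```bash
python3 - <<'E'
from h import *
im,d,P=snap("top")
cv2.imwrite("pics/c2.png",cv2.resize(im[170:290,280:440],(800,600),interpolation=cv2.INTER_CUBIC)[...,::-1])
E
python3 plan.py 589.5,352,24,-7.9
```

```text
t 11.8 tcp [588.6 348.6  69.8] yaw -7.98 w 49.9 F [ 0.5  0.6 -0.3] tilt [-0.0006 -0.0005]
589.5,352,24,-7.9 travel [np.float64(0.04), np.float64(-0.35), np.float64(4.58)] roll -0.1
```

View pics/c2.png

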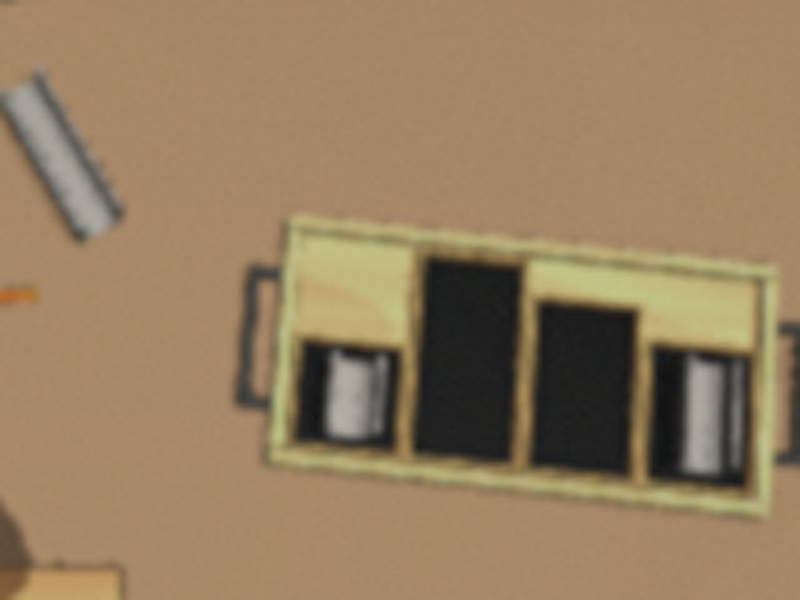

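Top view: a (crop 357,395) and b (715,415) both lie in their trays, open side up. Now I'll grip c.

arm_command(
  rows=[
    {"fingers":57,"travel":[0,-0.3,2.5],"roll":0},
    {"fingers":57,"travel":[0,-0.3,4.0],"roll":0},
    {"fingers":57,"travel":[0,-0.3,4.6],"roll":0},
    {"fingers":57,"travel":[0,-0.3,4.6],"roll":0},
    {"fingers":20,"travel":[0,-0.3,4.6],"roll":0},
    {"fingers":20,"travel":[0,-0.3,4.6],"roll":0},
    {"fingers":20,"travel":[0,-0.3,4.6],"roll":0},
    {"fingers":20,"travel":[0,-0.3,4.6],"roll":0},
    {"fingers":20,"travel":[0,-0.3,2],"roll":0},
    {"fingers":20,"travel":[0,-0.3,-2],"roll":0},
  ],
)

```text
time_s: 12.75
tcp_pos: [0.5874, 0.3516, 0.087]
ee_rot: [[0.99, -0.138, -0.006], [-0.138, -0.99, -0.005], [-0.005, 0.005, -1.0]]
wrist_force: [0.5, 0.4, 0.5]
gripper_width: 0.342
```

```bash
python3 - <<'E'
from h import *
im,d,P=snap("top")
for k,c in(("a",(.4515,-.1305)),("b",(.4315,-.3405))):
    m=(np.hypot(P[...,0]-c[0],P[...,1]-c[1])<.05)&(P[...,2]>.027)&(P[...,2]<.06)
    print(k,cv2.minAreaRect((P[m][:,:2]*1000).astype(np.float32)),np.percentile(P[m][:,2],[50,95]))
E
python3 plan.py 451.5,-273,95,-8.4
```

```text
a ((451.43450927734375, -132.58897399902344), (30.42178726196289, 44.036495208740234), 81.27008819580078) [0.03553627 0.04024688]
b ((432.5959167480469, -341.8439636230469), (31.61117935180664, 65.31353759765625), 82.01025390625) [0.03605641 0.04029422]
t 12.8 tcp [592.2 354.8  97.6] yaw -7.81 w 29.3 F [1.6 0.9 6.4] tilt [0.0089 0.0048]
451.5,-273,95,-8.4 travel [np.float64(-5.41), np.float64(64.11), np.float64(0.26)] roll 0.6
```

arm_command(
  rows=[
    {"fingers":20,"travel":[-0.2,3,-0.5],"roll":0},
    {"fingers":20,"travel":[-0.6,7.5,-0.5],"roll":0},
    {"fingers":20,"travel":[-1,12,-0.5],"roll":0},
    {"fingers":20,"travel":[-1.4,16.5,-0.5],"roll":0},
    {"fingers":20,"travel":[-1.8,21,-0.5],"roll":0},
    {"fingers":20,"travel":[-2.1,25.5,-0.5],"roll":0},
    {"fingers":20,"travel":[-2.5,30,-0.5],"roll":0},
    {"fingers":20,"travel":[-2.9,34.5,-0.5],"roll":0},
    {"fingers":20,"travel":[-3.3,39,-0.5],"roll":0},
    {"fingers":20,"travel":[-3.6,43.5,-0.5],"roll":0.5},
  ],
)

```text
time_s: 13.8
tcp_pos: [0.4931, -0.0744, 0.095]
ee_rot: [[0.989, -0.146, 0.001], [-0.146, -0.989, 0.0], [0.001, -0.0, -1.0]]
wrist_force: [0.6, -0.7, -0.3]
gripper_width: 0.346
```

```bash
python3 plan.py 451.5,-273,80,-8.4
```

```text
t 13.8 tcp [493.1 -74.4  95. ] yaw -8.4 w 30.1 F [ 0.6 -0.7 -0.3] tilt [0.0012 0.0002]
451.5,-273,80,-8.4 travel [np.float64(-1.22), np.float64(20.25), np.float64(1.5)] roll 0.0
```

arm_command(
  rows=[
    {"fingers":20,"travel":[-0.3,4.5,0],"roll":0},
    {"fingers":20,"travel":[-0.6,9,0],"roll":0},
    {"fingers":20,"travel":[-0.9,13.5,0.5],"roll":0},
    {"fingers":20,"travel":[-1.1,17.5,1],"roll":0},
    {"fingers":20,"travel":[-1.2,20.2,1.5],"roll":0},
    {"fingers":20,"travel":[-1.2,20.2,1.5],"roll":0},
    {"fingers":20,"travel":[-1.2,20.2,1.5],"roll":0},
    {"fingers":20,"travel":[-1.2,20.2,1.5],"roll":0},
  ],
)

```text
time_s: 14.6
tcp_pos: [0.4525, -0.2704, 0.0798]
ee_rot: [[0.989, -0.146, 0.001], [-0.146, -0.989, -0.0], [0.001, -0.0, -1.0]]
wrist_force: [-0.7, 0.1, -0.4]
gripper_width: 0.338
```

```bash
python3 plan.py 451.5,-273,32,-8.4
```

```text
t 14.6 tcp [ 452.5 -270.4   79.8] yaw -8.37 w 29.4 F [-0.7  0.1 -0.4] tilt [ 0.0005 -0.0001]
451.5,-273,32,-8.4 travel [np.float64(-0.06), np.float64(0.28), np.float64(4.78)] roll 0.0
```

arm_command(
  rows=[
    {"fingers":20,"travel":[0,0.3,2.5],"roll":0},
    {"fingers":20,"travel":[0,0.3,4.0],"roll":0},
    {"fingers":20,"travel":[0,0.3,4.5],"roll":0},
    {"fingers":20,"travel":[0,0.3,4.8],"roll":0},
    {"fingers":20,"travel":[0,0.3,4.8],"roll":0},
    {"fingers":57,"travel":[0,0.3,4.8],"roll":0},
    {"fingers":57,"travel":[0,0.3,4.8],"roll":0},
    {"fingers":57,"travel":[0,0.3,4.8],"roll":0},
    {"fingers":57,"travel":[0,0.3,2],"roll":0},
    {"fingers":57,"travel":[0,0.3,-2],"roll":0},
  ],
)

```text
time_s: 15.6
tcp_pos: [0.4501, -0.2735, 0.0985]
ee_rot: [[0.989, -0.147, -0.005], [-0.147, -0.989, 0.002], [-0.006, -0.001, -1.0]]
wrist_force: [0.4, -1.1, -0.2]
gripper_width: 0.565
```

```bash
python3 plan.py 608,37.3,70,27.2
```

```text
t 15.6 tcp [ 450.1 -273.5   98.5] yaw -8.44 w 49.1 F [ 0.4 -1.1 -0.2] tilt [-0.0055  0.0017]
608,37.3,70,27.2 travel [np.float64(11.05), np.float64(-33.06), np.float64(2.85)] roll -35.6
```

arm_command(
  rows=[
    {"fingers":57,"travel":[1,-3,-0.4],"roll":-3},
    {"fingers":57,"travel":[2.4,-7,-0.4],"roll":-7},
    {"fingers":57,"travel":[3.8,-11.2,-0.4],"roll":-12},
    {"fingers":57,"travel":[5.3,-15.6,-0.4],"roll":-17},
    {"fingers":57,"travel":[6.8,-20,0],"roll":-22},
    {"fingers":57,"travel":[8.3,-24.5,0.7],"roll":-27},
    {"fingers":57,"travel":[9.8,-29,1.6],"roll":-32},
    {"fingers":57,"travel":[11,-33,2.5],"roll":-35.6},
    {"fingers":57,"travel":[11,-33,2.9],"roll":-35.6},
    {"fingers":57,"travel":[11,-33,2.9],"roll":-35.6},
  ],
)

```text
time_s: 16.6
tcp_pos: [0.6083, 0.037, 0.0696]
ee_rot: [[0.889, 0.458, -0.002], [0.458, -0.889, -0.0], [-0.002, -0.001, -1.0]]
wrist_force: [-1.0, -0.3, -1.0]
gripper_width: 0.578
```

arm_command(
  rows=[
    {"fingers":57,"travel":[0,0,0],"roll":0},
    {"fingers":57,"travel":[0,0,0],"roll":0},
  ],
)

```text
time_s: 16.8
tcp_pos: [0.6086, 0.0352, 0.0711]
ee_rot: [[0.89, 0.455, 0.0], [0.455, -0.89, 0.0], [0.0, 0.0, -1.0]]
wrist_force: [0.6, -0.4, 0.4]
gripper_width: 0.567
```

```bash
python3 plan.py 608,37.3,24,27.2
```

```text
t 16.8 tcp [608.6  35.2  71.1] yaw 27.08 w 49.3 F [ 0.6 -0.4  0.4] tilt [0.0004 0.0001]
608,37.3,24,27.2 travel [np.float64(0.04), np.float64(-0.22), np.float64(4.71)] roll -0.1
```

arm_command(
  rows=[
    {"fingers":57,"travel":[0,-0.2,2.5],"roll":0},
    {"fingers":57,"travel":[0,-0.2,4.0],"roll":0},
    {"fingers":57,"travel":[0,-0.2,4.7],"roll":0},
    {"fingers":57,"travel":[0,-0.2,4.7],"roll":0},
    {"fingers":20,"travel":[0,-0.2,4.7],"roll":0},
    {"fingers":20,"travel":[0,-0.2,4.7],"roll":0},
    {"fingers":20,"travel":[0,-0.2,4.7],"roll":0},
    {"fingers":20,"travel":[0,-0.2,4.7],"roll":0},
    {"fingers":20,"travel":[0,-0.2,2],"roll":0},
    {"fingers":20,"travel":[0,-0.2,-2],"roll":0},
  ],
)

```text
time_s: 17.8
tcp_pos: [0.6059, 0.0377, 0.0887]
ee_rot: [[0.89, 0.456, -0.007], [0.456, -0.89, -0.002], [-0.007, -0.002, -1.0]]
wrist_force: [1.4, 0.7, 0.1]
gripper_width: 0.341
```

```bash
python3 plan.py 471,-204,90,-8.4
```

```text
t 17.8 tcp [605.9  37.7  88.7] yaw 27.16 w 29.7 F [1.4 0.7 0.1] tilt [-0.0066 -0.0016]
471,-204,90,-8.4 travel [np.float64(-23.04), np.float64(15.35), np.float64(-0.13)] roll 35.6
```

arm_command(
  rows=[
    {"fingers":20,"travel":[-2,1.3,-0.4],"roll":3},
    {"fingers":20,"travel":[-5,3.3,-0.4],"roll":8},
    {"fingers":20,"travel":[-8.5,5.7,-0.4],"roll":13},
    {"fingers":20,"travel":[-12,8,-0.4],"roll":18},
    {"fingers":20,"travel":[-15.5,10.3,-0.4],"roll":24},
    {"fingers":20,"travel":[-19,12.7,-0.2],"roll":30},
    {"fingers":20,"travel":[-22,14.6,0],"roll":34},
    {"fingers":20,"travel":[-23,15.4,0.5],"roll":35.6},
    {"fingers":20,"travel":[-23,15.4,0.9],"roll":35.6},
    {"fingers":20,"travel":[-23,15.4,0.9],"roll":35.6},
  ],
)

```text
time_s: 18.8
tcp_pos: [0.4736, -0.2037, 0.0809]
ee_rot: [[0.989, -0.146, -0.001], [-0.146, -0.989, 0.0], [-0.001, -0.0, -1.0]]
wrist_force: [0.4, 0.6, -0.3]
gripper_width: 0.342
```

arm_command(
  rows=[
    {"fingers":20,"travel":[0,0,0],"roll":0},
    {"fingers":20,"travel":[0,0,0],"roll":0},
  ],
)

```text
time_s: 19.0
tcp_pos: [0.4745, -0.2031, 0.0816]
ee_rot: [[0.989, -0.145, 0.0], [-0.145, -0.989, -0.0], [0.0, 0.0, -1.0]]
wrist_force: [0.2, 0.4, -0.2]
gripper_width: 0.343
```

```bash
python3 plan.py 471,-204,32,-8.4
```

```text
t 19.0 tcp [ 474.5 -203.1   81.6] yaw -8.31 w 29.8 F [ 0.2  0.4 -0.2] tilt [ 0.0005 -0.0001]
471,-204,32,-8.4 travel [np.float64(-0.34), np.float64(0.14), np.float64(4.96)] roll 0.1
```

arm_command(
  rows=[
    {"fingers":20,"travel":[-0.3,0.1,2.5],"roll":0},
    {"fingers":20,"travel":[-0.3,0.1,4.0],"roll":0},
    {"fingers":20,"travel":[-0.3,0.1,4.7],"roll":0},
    {"fingers":20,"travel":[-0.3,0.1,5.0],"roll":0},
    {"fingers":20,"travel":[-0.3,0.1,5.0],"roll":0},
    {"fingers":57,"travel":[-0.3,0.1,5.0],"roll":0},
    {"fingers":57,"travel":[-0.3,0.1,5.0],"roll":0},
    {"fingers":57,"travel":[-0.3,0.1,5.0],"roll":0},
    {"fingers":57,"travel":[-0.3,0.1,2],"roll":0},
    {"fingers":57,"travel":[-0.3,0.1,-2],"roll":0},
  ],
)

```text
time_s: 20.0
tcp_pos: [0.4691, -0.2043, 0.1007]
ee_rot: [[0.989, -0.147, -0.005], [-0.147, -0.989, 0.001], [-0.005, 0.0, -1.0]]
wrist_force: [0.6, -0.7, 0.7]
gripper_width: 0.564
```

arm_command(
  rows=[
    {"fingers":57,"travel":[0,-3,-3],"roll":0},
    {"fingers":57,"travel":[0,-7,-5],"roll":0},
    {"fingers":57,"travel":[0,-11,-7],"roll":0},
    {"fingers":57,"travel":[0,-15,-8],"roll":0},
    {"fingers":57,"travel":[0,-19.5,-9],"roll":0},
    {"fingers":57,"travel":[0,-24,-9],"roll":0},
    {"fingers":57,"travel":[0,-28,-9],"roll":0},
    {"fingers":57,"travel":[0,-32,-9],"roll":0},
    {"fingers":57,"travel":[0,-34,-9],"roll":0},
    {"fingers":57,"travel":[0,-34,-9],"roll":0},
  ],
)

```text
time_s: 21.0
tcp_pos: [0.5208, 0.1343, 0.1916]
ee_rot: [[0.99, -0.143, 0.001], [-0.143, -0.99, 0.0], [0.001, -0.001, -1.0]]
wrist_force: [-0.5, -0.6, 1.0]
gripper_width: 0.569
```

```bash
python3 - <<'E'
from h import *
for n in("top","scene"):
    im,d,P=snap(n,n+"_end.png" if n=="scene" else None)
    if n=="top": cv2.imwrite("pics/c3.png",cv2.resize(im[200:290,320:440],(800,600),interpolation=cv2.INTER_CUBIC)[...,::-1])
    for k,c,r in(("a",(.4515,-.1305),.04),("b",(.4315,-.3405),.045),("c",(.4515,-.273),.05),("d",(.471,-.204),.06)):
        u=np.array([.989,-.146]);q=P[...,:2]-np.array(c)
        m=(abs(q@u)<r+.01)&(abs(q@np.array([.146,.989]))<.03)&(P[...,2]>.027)&(P[...,2]<.06)&(d>0)
        print(n,k,m.sum(),[np.round(v,1) for v in cv2.minAreaRect((P[m][:,:2]*1000).astype(np.float32))] if m.sum() else "",np.percentile(P[m][:,2],[50,95]).round(4) if m.sum() else "")
E
python3 plan.py
```

```text
top a 47 [array([ 451.5, -132.5]), array([29.8, 45.1]), np.float64(81.4)] [0.0371 0.0408]
top b 90 [array([ 433.4, -341.9]), array([31.1, 65.3]), np.float64(81.6)] [0.0352 0.0408]
top c 111 [array([ 453.3, -275.4]), array([31.9, 84.5]), np.float64(82.6)] [0.0365 0.041 ]
top d 121 [array([ 471.2, -206.1]), array([ 31.1, 104.4]), np.float64(81.3)] [0.0367 0.0411]
scene a 113 [array([ 451.7, -130.5]), array([34.7, 44.5]), np.float64(79.0)] [0.0341 0.0398]
scene b 190 [array([ 432.4, -339.7]), array([37.6, 66.4]), np.float64(82.6)] [0.034  0.0402]
scene c 259 [array([ 452.1, -273.6]), array([37.4, 84.7]), np.float64(81.1)] [0.034  0.0399]
scene d 315 [array([ 471.7, -203.5]), array([ 35.8, 104.9]), np.float64(82.3)] [0.0347 0.0397]
t 21.1 tcp [520.1 131.9 191.4] yaw -8.38 w 49.5 F [-0.  -0.2 -0.4] tilt [-0.0006 -0.0002]
```

View pics/c3.png

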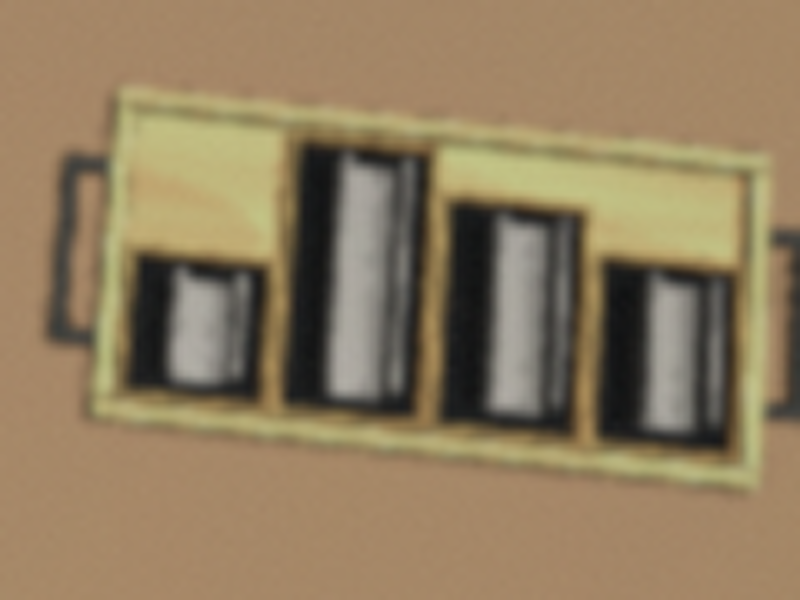

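View pics/scene_end.png

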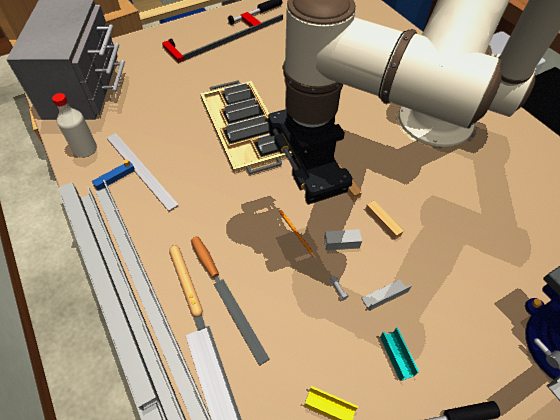

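The pictures show all four channels flat in their trays, open side up. The tube (343,239), the angle (387,294) and the look-alikes haven't moved, and the arm is clear.

```bash
python3 -c "
from station import finish_job; print(finish_job())"
```

```text
the job is handed in; nothing more can be done
None
```

All four channels are in the trays made for their lengths, placed a, b, c, d, and the job was handed in at about 21 s of the 106 s allowed.

- **Placement:** the final check with both cameras put each piece within about 2.5 mm of its tray's centre, aligned lengthwise with the tray to within about 3°. Each stands open side up. The tops read about 40 mm above the bench against 37 expected. The depth readings were about 2–3 mm high on the bench too, so this fits the pieces lying on the tray floors.
- **Left alone:** the angle, the tube and the turquoise and yellow look-alikes show in the same places in the last picture.
- **Forces:** the wrist-force readings I took stayed under 7 N, and nothing was touching the robot at the end.
- **Disagreements:** the two cameras differ by about 2 mm in y, which is within the calibration. The detector did not find the tube in the top picture, so I identified it from the picture and depth instead.

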